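Hold the due haze plate label up in the booth's code reader

ROBOT

A 7-joint arm with a two-finger parallel gripper is mounted at the origin on the work surface; the furniture and walls round the work are solid. World frame = base frame: x ahead of the robot, y to its left, z up, the work surface at z = 0. Lengths are in m, angles in rad, forces in N, time in s.
With the tool pointing down it reaches from about 0.4 to 0.875 m from the base axis. Payload 6.5 kg.
Tool frame: the origin (TCP) lies on the centre line of the jaws, within the pads' length; the fingertips stand env.finger_overhang ahead of it and the grasp point (between the pads) lies 5 mm behind it (env.finger_overhang is the distance from the TCP to the fingertips, in m); z points along the fingers, y is the line along which they close (so a half turn about z gives the same grasp; the last joint's range is limited). The gripper opens to 88 mm and grips with 3 to 60 N. Pads are 18 mm wide; open, the fingers measure 123 mm over their backs; the gripper's body (75 mm by 187 mm) begins 45 mm behind the grasp point.
Start: joints at [-1.343, 0.536, -0.004, 1.538, 0.003, 1.067, -0.071], TCP at [0.188, 0.622, 0.253] pointing down, gripper open.
Joint ranges: [-2.7, 2.7], [-0.37, 2.16], [-1.27, 1.26], [0.24, 2.4], [-1.31, 4.45], [0.19, 1.91], [-2.76, 2.76]. Speed limits (rad/s): [2.39, 2.39, 3.14, 3.14, 3.14, 3.14, 3.14].

INTERFACE

Orientations are given as a unit quaternion [w, x, y, z].
In Python, from cell import env gives the robot as it stands. The module is installed in compiled form; this text tells all that it offers.
- The arm moves only by the tool servo_tool, never from a script. Its argument "moves" is a list of rows, each a list of 6 numbers: the shift along the tool's x, y, z in m, then the turn, a rotation vector about the tool's x, y, z in rad. A call has 1 to 8 rows; each row shifts and turns the commanded pose from where the row before left it, along the tool's axes as they then stand; what a row does not reach is not made up. A row lasts 1/12 s, in which the tool goes at most 41.7 mm and 7.16 degrees, less where a joint would pass 70% of its speed; a pose out of reach is approached as far as the arm can. A call is refused whole if a number of a shift passes 0.0417 or a number of a turn 0.125, either way. A call with a gripper value outside its range is refused whole. "hand" is the opening, from -1 (shut) to 1 (fully open), set as the call begins (left out, the last holds). The fingers move at their own pace and stop on an object; "newtons" is the grip in N (left out, the last holds). Time passes only in rows, so rows that do not move let the fingers close. It gives the time, the measured TCP pose, the force, the opening and the grip force at its end, in the units of the state.
- env.get_state(): the state, without advancing time (a new reading comes with each control period).
- env.camera(name): name is "side" or "top"; returns a dict with "img" (420x560x3 uint8, blue, green, red), "intrinsics" (3x3 intrinsics, pixels), "position" and "attitude" of the camera in the world. Camera axes: x right, y down, z forward; pixel columns grow to the right and rows downward; lengths in m; the calibration is good to about 2 mm. A picture is of the moment at which its call begins. There is no depth.
- env.hand_in(): hands the job in; it is judged then, once.
Trained networks look in a picture, given as the dict that the camera call returned (one of the last four; its "shot" number tells which), for a name from the list of things; names that differ only in an ending like _2 or _b are one class to them, and where a whole thing is asked for, a point or a joint stands for the part that bears it (a point fixed in the world has none). Each returns a list of dicts, best first, with "confidence" (0 to 1); they miss things now and then, are a little off and sometimes report something else, mostly with a low value. They report only what shows in the picture. A call takes as long as a camera call. They do not tell look-alikes from the thing itself.
- env.spot_in(picture, query): "location" ([x, y, z] in m, in world coordinates, good to about 4 mm: the middle of the surface that is visible of it).
- env.place_of(picture, query): "location" ([x, y, z] in m, in world coordinates, good to about 4 mm: a listed point, or the origin of a listed thing).
The state is a dict: "time": time; "qpos": joint angles; "qvel": joint speeds; "effort": joint torques, N m; "ee_pos": TCP position; "eef_rot": TCP orientation; "wrist_force": force on the tool from outside, world axes, zero at the start; "moment": the same for the moment, N m; "finger_gap": finger opening in m; "grip_force": force on a finger pad.
Only numpy, scipy, OpenCV 4.12 (cv2) and the standard library are available. Lean on these libraries where they do the work, as an engineer would, in place of code of your own. Each camera call takes 0.05 s, during which the arm holds its last target. There are 200 camera calls.

TASK

Each tasting sample has a glass reference plate standing in the rack bay in line with its cup; one cup has gone out to the assessor and a cracker lies in its place. Take the plate of that bay by its clear end without your fingers touching its frosted end, which is told by the small notch cut from one of its corners, and push it frosted end first and label side up into the sloping mouth of the code reader until it is home against the sprung stop and the stop is pushed in. Finish while still gripping the plate and holding it there, leaving the other plates, the cups and the cracker where they are.

Things in the scene. Friction and masses are not known exactly. Their poses are not given: they have to be found in the camera images.
- plate_1: clear glass reference plate with one frosted end, 100 long x 45 wide x 8 mm thick, 90 g, standing on a long edge in a rack bay, top 57 mm up. Origin: centre of the 100 x 45 x 8 block. x along the length to the CLEAR end, y out of the label face, z to the long edge with the notch (on top in the rack). Stands either way round in its bay
- plate_1_frost: frosted end of plate_1, part of the plate: x = -50 to -15 mm of it, whitish, blank paper label on the label face. Origin at x = -35 mm of the plate, same axes. Fingers must keep off it
- plate_1_notch (a point): notched corner of plate_1 at its frosted end, at x = -50, z = +22.5 mm of the plate: a square bite 10 mm along the length and 8 mm across the width, through the thickness
- plate_2: clear glass reference plate with one frosted end, 100 long x 45 wide x 8 mm thick, 90 g, standing on a long edge in a rack bay, top 57 mm up. Origin: centre of the 100 x 45 x 8 block. x along the length to the CLEAR end, y out of the label face, z to the long edge with the notch (on top in the rack). Stands either way round in its bay
- plate_2_frost: frosted end of plate_2, part of the plate: x = -50 to -15 mm of it, whitish, blank paper label on the label face. Origin at x = -35 mm of the plate, same axes. Fingers must keep off it
- plate_2_notch (a point): notched corner of plate_2 at its frosted end, at x = -50, z = +22.5 mm of the plate: a square bite 10 mm along the length and 8 mm across the width, through the thickness
- plate_3: clear glass reference plate with one frosted end, 100 long x 45 wide x 8 mm thick, 90 g, standing on a long edge in a rack bay, top 57 mm up. Origin: centre of the 100 x 45 x 8 block. x along the length to the CLEAR end, y out of the label face, z to the long edge with the notch (on top in the rack). Stands either way round in its bay
- plate_3_frost: frosted end of plate_3, part of the plate: x = -50 to -15 mm of it, whitish, blank paper label on the label face. Origin at x = -35 mm of the plate, same axes. Fingers must keep off it
- plate_3_notch (a point): notched corner of plate_3 at its frosted end, at x = -50, z = +22.5 mm of the plate: a square bite 10 mm along the length and 8 mm across the width, through the thickness
- cup_1: clear portion cup with cereal, 46 mm across, 45 mm tall, standing before one of the rack's bays. Origin: centre of its underside
- cup_2: clear portion cup with cereal, 46 mm across, 45 mm tall, standing before one of the rack's bays. Origin: centre of its underside
- cracker: flat cracker 64 x 54 x 6 mm on the worktop before one of the rack's bays, in place of the cup that is out. Origin: centre of its underside
- plate_rack: fixed low rack, 116 x 148 mm, aluminium base, grey slotted combs. Origin: centre of its underside, z up. Plates stand along its x (centred at x = 0) in bays at y = -54, 0, +54 mm; bay floor 12 mm up; slots 9.5 mm wide between teeth 26 mm tall at x = 39 to 51 mm on both sides, the middle free for fingers. Cups and cracker lie at x = -94 mm, each at the y of its bay
- reader: fixed code reader, 190 mm tall: white head on a column and round foot (112 mm across). Origin: centre of the foot's underside, z up. A level tunnel, leaning 45 degrees about its length, takes plates along the reader's +x. A plate in it rightly has, in reader axes, its x along (-1, 0, 0), label face y along (0, -0.707, 0.707), notched edge z along (0, 0.707, 0.707)
- reader_mouth (a point): centre of the tunnel's section at its mouth, 135 mm up, at x = -30 mm of the reader, same axes. Tunnel 11 x 49 mm for the 8 x 45 mm plate; a black flared bezel stands 11 mm out before it. A key block 34 mm inside, where the notch passes, stops a plate put in any other way. NB the booth's tall side panel stands to the right, on the line (0.20, -0.10) to (0.55, -0.01) m
- reader_switch (a joint): sprung stop pin at the tunnel's end, m: 0 = free, tip 34 mm inside the mouth; the plate's frosted edge pushes it in by up to 0.008 (edge 42 mm inside). The spring takes 1 N to start, 4 N at full travel, and pushes the plate back out if let go
Not all that is in view belongs to the job. What is shaped like the plate_2 but yellow is not meant.

How it is judged:
By the outcome, as a careful person would: the job done as asked, in the order asked, and still so for the second after the job is handed in, while the arm keeps its last pose, push and grip.
It also fails if it takes over 51 s, if anything falls off the work surface, if the arm or the gripper's body presses on something with over 40 N, if the wrist force passes 120 N, or if a joint passes its speed limit or range.

## Working session

There is one attempt and no reset: what is moved stays moved. The work goes in short steps, Python scripts to look and compute and a tool call to move; the robot and the scene stay as the last step left them, time stands still between calls to the robot, and variables do not carry over. Pictures are saved under pics/ and viewed, at most 10 in all, crops included, and the job is handed in when it is done.

Besides the shell and the picture viewer there is one more tool, called after "Emit:" as name([rows], argument=value, ...), one row to a line, values as JSON. servo_tool: Moves the arm, as the interface text tells. Its arguments: {"type":"object","properties":{"moves":{"type":"array"},"hand":{"type":"number"},"newtons":{"type":"number"}},"required":["moves"]}

```bash
mkdir -p pics; python3 - <<'E'
from cell import env
import cv2, numpy as np
s=env.get_state(); print({k:np.round(v,3).tolist() for k,v in s.items()}, env.finger_overhang)
for n in ("side","top"):
    p=env.camera(n); cv2.imwrite(f"pics/{n}0.png",p["img"])
    print(n,p["position"],p["attitude"],p["intrinsics"])
    for q in ("plate_1","plate_1_frost","plate_1_notch","cup_1","cracker","plate_rack","reader","reader_mouth"):
        print(q,[(np.round(d["location"],3).tolist(),round(d["confidence"],2)) for d in env.place_of(p,q)])
E
```

```text
{'time': 0.0, 'qpos': [-1.343, 0.537, -0.004, 1.539, 0.003, 1.067, -0.071], 'qvel': [0.001, -0.001, -0.0, 0.0, -0.002, -0.0, 0.0], 'effort': [0.0, -57.099, 0.991, -25.16, -0.056, 0.018, 0.0], 'ee_pos': [0.188, 0.622, 0.252], 'eef_rot': [-0.0, 0.146, 0.989, -0.001], 'wrist_force': [0.108, -0.13, -0.333], 'moment': [-0.05, 0.028, 0.007], 'grip_force': 0.0, 'finger_gap': 0.088} 0.014
side [0.94230636 0.45541664 0.63303771] [-0.24773143  0.50064476  0.74836694 -0.35767428] [[414.01954511   0.         278.29373371]
 [  0.         414.01954511 214.78325297]
 [  0.           0.           1.        ]]
plate_1 [([0.173, 0.32, 0.019], 0.87), ([0.378, 0.299, 0.036], 0.73), ([0.429, 0.317, 0.036], 0.71), ([0.329, 0.285, 0.033], 0.57)]
plate_1_frost [([0.342, 0.251, 0.035], 0.67), ([0.458, 0.08, 0.003], 0.2)]
plate_1_notch [([0.348, 0.235, 0.058], 0.69)]
cup_1 [([0.462, 0.229, 0.003], 0.86), ([0.358, 0.188, 0.001], 0.67)]
cracker [([0.41, 0.211, 0.004], 0.84)]
plate_rack [([0.382, 0.298, -0.0], 0.89)]
reader [([0.455, 0.079, 0.002], 0.94)]
reader_mouth [([0.433, 0.098, 0.135], 0.92)]
top [0.24987836 0.21030659 0.96072828] [-0.03954661  0.71068263 -0.70162578  0.03297772] [[408.62253266   0.         272.50182198]
 [  0.         408.62253266 213.96730931]
 [  0.           0.           1.        ]]
plate_1 [([0.429, 0.312, 0.034], 0.79), ([0.381, 0.3, 0.034], 0.76), ([0.33, 0.282, 0.03], 0.74), ([0.172, 0.323, 0.023], 0.67)]
plate_1_frost [([0.341, 0.251, 0.032], 0.45)]
plate_1_notch [([0.34, 0.234, 0.055], 0.65)]
cup_1 [([0.461, 0.226, -0.001], 0.69), ([0.354, 0.192, 0.004], 0.64)]
cracker [([0.401, 0.207, 0.002], 0.79)]
plate_rack [([0.381, 0.298, 0.0], 0.67), ([0.369, 0.33, 0.036], 0.37)]
reader [([0.457, 0.077, -0.002], 0.86)]
reader_mouth [([0.435, 0.095, 0.135], 0.79)]
```

View pictures.

View pics/side0.png

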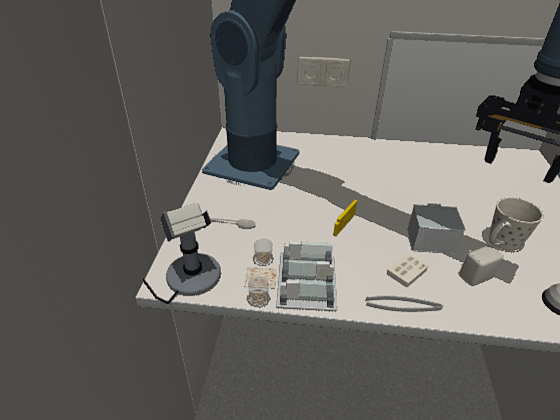

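View pics/top0.png

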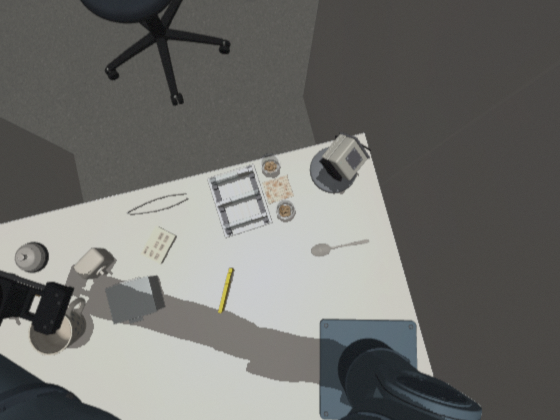

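```bash
python3 - <<'E'
import cv2,numpy as np
a=cv2.imread("pics/side0.png")[225:315,225:345]; b=cv2.imread("pics/top0.png")[150:240,200:300]
f=lambda i,s:cv2.resize(i,None,fx=s,fy=s,interpolation=cv2.INTER_CUBIC)
a=f(a,4); a=f(cv2.imread("pics/side0.png")[225:315,240:340],4);b=f(b,4)
cv2.imwrite("pics/crop0.png",np.hstack([a,b]))
E
```

```text
(no output)
```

View pics/crop0.png

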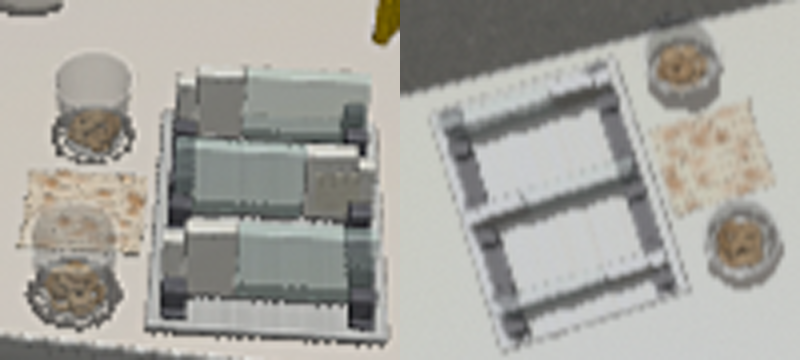

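The crop shows the cracker in the middle bay's line (side px 261,277; top px 279,188), with cups either side. There are three candidate plates in the side view: near bay (305,290), middle bay (305,270) and far bay (308,252). The middle one fits. Its frosted, notched end is on the right, away from the cups (notch ~332,266), so its clear end is towards the cracker. The yellow one at (345,217) is a decoy. Next I refine the poses with averaged detections and an overlay.

```bash
cat > h.py <<'E'
import numpy as np, cv2
from scipy.spatial.transform import Rotation as R
def rot(q): return R.from_quat([q[1],q[2],q[3],q[0]])
def proj(p,X):
    c=rot(p["attitude"]).inv().apply(np.atleast_2d(X)-p["position"]); u=c@np.asarray(p["intrinsics"]).T
    return u[:,:2]/u[:,2:]
E
python3 - <<'E'
from cell import env
from h import *
from collections import defaultdict
import pickle
P={}; out={}
for n in ("side","top"):
    L=defaultdict(list)
    for i in range(8):
        p=env.camera(n); P[n]=p
        for q in ("plate_1","cracker","plate_rack","reader","reader_mouth","reader_switch","cup_1"):
            try:
                for d in env.place_of(p,q):
                    if d["confidence"]>.5: L[q].append(d["location"])
            except Exception as e: pass
    for q,v in L.items():
        v=np.array(v); 
        while len(v):
            m=np.linalg.norm(v-v[0],axis=1)<.02; print(n,q,m.sum(),v[m].mean(0).round(4),v[m].std(0).round(4)); v=v[~m]
pickle.dump(P,open("P.pkl","wb"))
E
python3 - <<'E'
from h import *
import pickle
P=pickle.load(open("P.pkl","rb"))
a=P["side"]["img"][190:300,150:230]; b=P["top"]["img"][125:205,300:380]
f=lambda i,s:cv2.resize(i,None,fx=s,fy=s,interpolation=cv2.INTER_CUBIC)
a=f(a,5);b=f(b,5);h=np.zeros((550,800,3),np.uint8);h[:550,:400]=a;h[:400,400:]=b
cv2.imwrite("pics/reader.png",h)
E
```

```text
side plate_1 7 [0.3789 0.2976 0.0365] [0.0016 0.0016 0.0013]
side plate_1 8 [0.1708 0.3199 0.0169] [0.0015 0.0013 0.0011]
side plate_1 8 [0.3301 0.2853 0.0345] [0.0013 0.001  0.0014]
side plate_1 1 [0.3811 0.2986 0.0017] [0. 0. 0.]
side plate_1 8 [0.427  0.3157 0.0357] [0.0014 0.0011 0.0015]
side plate_1 1 [0.3476 0.2318 0.0591] [0. 0. 0.]
side cracker 7 [0.4115 0.209  0.0016] [0.0019 0.0015 0.0013]
side cracker 1 [0.4584 0.0808 0.0006] [0. 0. 0.]
side cracker 1 [ 0.4592  0.2271 -0.0005] [0. 0. 0.]
side plate_rack 8 [ 3.807e-01  2.998e-01 -1.000e-04] [0.0016 0.0016 0.0014]
side reader 7 [0.4577 0.0802 0.0011] [0.0016 0.0018 0.0009]
side reader 1 [0.438  0.2825 0.0324] [0. 0. 0.]
side reader 1 [0.4246 0.3145 0.0354] [0. 0. 0.]
side reader 2 [0.3398 0.2491 0.0362] [0.0015 0.0014 0.0002]
side reader_mouth 7 [0.4315 0.098  0.1344] [0.0013 0.0017 0.0014]
side cup_1 8 [0.3571 0.1906 0.0015] [0.0014 0.0017 0.0013]
side cup_1 1 [0.4333 0.0958 0.1334] [0. 0. 0.]
side cup_1 8 [0.461  0.227  0.0015] [0.0016 0.0016 0.0009]
top plate_1 7 [0.4275 0.314  0.0303] [0.0015 0.0004 0.0011]
top plate_1 7 [0.3814 0.2991 0.0361] [0.0014 0.001  0.0019]
top plate_1 8 [0.173  0.3236 0.0245] [0.0016 0.0016 0.0014]
top plate_1 7 [0.33   0.2799 0.0307] [0.0012 0.0014 0.001 ]
top plate_1 1 [0.4601 0.2248 0.0019] [0. 0. 0.]
top cracker 8 [0.4039 0.2078 0.0016] [0.0007 0.0018 0.002 ]
top plate_rack 8 [ 0.3804  0.2992 -0.0006] [0.0012 0.0013 0.0012]
top plate_rack 1 [0.457  0.0774 0.    ] [0. 0. 0.]
top plate_rack 1 [0.4419 0.2843 0.038 ] [0. 0. 0.]
top reader 8 [ 0.4564  0.0777 -0.0014] [0.0017 0.0015 0.0012]
top reader 1 [0.3811 0.2974 0.0374] [0. 0. 0.]
top reader_mouth 8 [0.4331 0.0969 0.1363] [0.0008 0.0016 0.002 ]
top reader_mouth 1 [0.3697 0.3322 0.0322] [0. 0. 0.]
top cup_1 8 [0.356  0.1906 0.0033] [0.0017 0.0016 0.0022]
top cup_1 6 [ 0.4602  0.228  -0.0012] [0.0011 0.0016 0.0018]
top cup_1 1 [ 0.4568  0.0783 -0.0016] [0. 0. 0.]
```

View pics/reader.png

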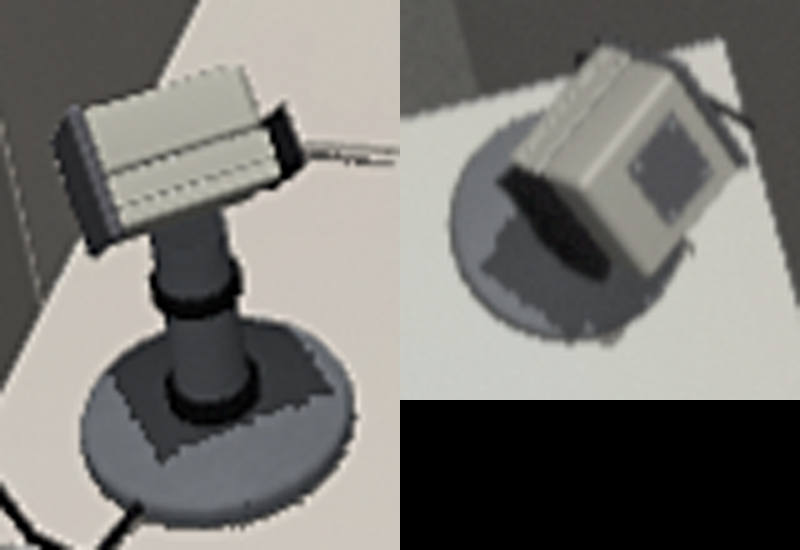

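```bash
python3 - <<'E'
from h import *
import pickle
P=pickle.load(open("P.pkl","rb"))
def run(n,x0,y0,x1,y1,axis_h,name):
    p=P[n]; g=cv2.cvtColor(p["img"],cv2.COLOR_BGR2GRAY)
    S=cv2.createLineSegmentDetector().detect(g)[0][:,0]
    K=np.linalg.inv(p["intrinsics"]); r=rot(p["attitude"]); out=[]
    for s in S:
        if not(x0<min(s[0],s[2]) and max(s[0],s[2])<x1 and y0<min(s[1],s[3]) and max(s[1],s[3])<y1): continue
        l=np.hypot(s[2]-s[0],s[3]-s[1])
        if l<10: continue
        a,b=[r.apply(K@[u,v,1]) for u,v in (s[:2],s[2:])]; nn=np.cross(a,b)
        h=np.degrees(np.arctan2(-nn[0],nn[1])) ; 
        d=(h-axis_h+45)%90-45
        d180=(h-axis_h+90)%180-90
        if abs(d)<9: out.append((round(float(d),1),'par' if abs(d180)<20 else 'perp',round(float(l)),s.round(0).astype(int).tolist()))
    print(n,name); [print(' ',o) for o in sorted(out,key=lambda o:-o[2])[:16]]
run("top",200,150,285,250,106,"rack"); run("side",270,235,345,312,106,"rack")
run("top",318,128,375,190,-38,"reader"); run("side",155,195,215,245,-38,"reader")
E
```

```text
top rack
  (2.0, 'par', 41, [227, 227, 266, 215])
  (2.4, 'par', 38, [217, 205, 253, 194])
  (2.9, 'par', 35, [218, 180, 251, 170])
  (3.9, 'par', 34, [251, 175, 219, 186])
  (1.8, 'par', 29, [254, 199, 226, 207])
  (2.3, 'par', 29, [261, 220, 233, 229])
  (2.2, 'perp', 28, [256, 182, 265, 210])
  (2.2, 'par', 28, [235, 232, 262, 224])
  (3.2, 'par', 20, [262, 227, 243, 233])
  (4.0, 'perp', 17, [224, 208, 230, 224])
  (8.4, 'perp', 16, [222, 219, 216, 205])
  (1.7, 'perp', 16, [261, 214, 256, 198])
  (2.0, 'perp', 16, [268, 206, 273, 221])
  (1.0, 'perp', 15, [253, 191, 249, 177])
  (3.5, 'perp', 15, [215, 197, 210, 183])
  (3.9, 'perp', 14, [218, 187, 222, 200])
side rack
  (2.7, 'par', 59, [334, 311, 276, 308])
  (2.5, 'par', 59, [277, 306, 336, 309])
  (2.8, 'par', 39, [289, 262, 328, 264])
  (3.6, 'par', 38, [327, 261, 289, 259])
  (3.0, 'perp', 38, [281, 281, 283, 243])
  (3.2, 'par', 36, [287, 283, 323, 284])
  (0.8, 'perp', 35, [333, 272, 334, 307])
  (2.9, 'par', 35, [324, 301, 289, 299])
  (3.0, 'perp', 30, [277, 284, 279, 254])
  (2.7, 'par', 29, [296, 295, 324, 297])
  (2.6, 'par', 28, [303, 244, 331, 245])
  (4.1, 'par', 27, [316, 280, 288, 279])
  (2.7, 'par', 25, [289, 275, 314, 276])
  (1.4, 'par', 24, [299, 256, 323, 258])
  (9.0, 'perp', 19, [279, 304, 278, 286])
  (1.9, 'perp', 15, [331, 247, 332, 262])
top reader
  (-4.3, 'perp', 35, [323, 155, 350, 179])
  (0.1, 'par', 23, [350, 140, 336, 158])
  (0.8, 'par', 19, [343, 158, 354, 144])
  (-7.0, 'perp', 16, [354, 136, 366, 147])
  (-6.1, 'par', 14, [365, 160, 355, 170])
side reader
  (1.1, 'par', 30, [176, 234, 204, 224])
  (-0.4, 'par', 29, [200, 216, 173, 225])
  (0.2, 'par', 28, [172, 223, 198, 214])
  (-7.7, 'perp', 24, [166, 213, 173, 236])
  (-6.7, 'perp', 23, [167, 241, 160, 219])
  (-3.6, 'par', 16, [180, 207, 165, 212])
```

Emit:
servo_tool([
  [-0.0243, -0.0228, 0, 0, 0, 0],
  [-0.0243, -0.0228, 0, 0, 0, 0],
  [-0.0243, -0.0228, 0, 0, 0, 0],
  [-0.0243, -0.0228, 0, 0, 0, 0],
  [-0.0243, -0.0228, 0, 0, 0, 0],
  [-0.0243, -0.0228, 0, 0, 0, 0],
  [-0.0243, -0.0228, 0, 0, 0, 0],
  [-0.0243, -0.0228, 0, 0, 0, 0],
], hand=0, newtons=30)

```text
time: 7.17
ee_pos: [0.3221, 0.3899, 0.2529]
eef_rot: [0.0, 0.146, 0.989, 0.0]
wrist_force: [0.8, 0.0, -0.3]
finger_gap: 0.0439
grip_force: 0.0
```

```bash
cat > st.py <<'E'
from cell import env
import numpy as np,json
s=env.get_state(); json.dump({k:np.asarray(v).tolist() for k,v in s.items()},open("log.jsonl","a")); open("log.jsonl","a").write("\n")
print(round(s["time"],2),*[np.round(s[k],4).tolist() for k in("qpos","ee_pos","eef_rot","wrist_force","finger_gap","grip_force")])
E
python3 st.py
```

```text
7.17 [-1.0132, 0.2897, 0.0527, 1.9182, -0.0188, 0.9336, 0.3255] [0.3221, 0.3899, 0.2529] [0.0001, 0.1463, 0.9892, 0.0002] [0.7757, 0.0119, -0.3243] 0.0439 0.0
```

Emit:
servo_tool([
  [-0.0243, -0.0228, 0, 0, 0, 0],
  [-0.0243, -0.0228, 0, 0, 0, 0],
  [-0.0243, -0.0228, 0, 0, 0, 0],
  [-0.0243, -0.0228, 0, 0, 0, 0],
  [0, 0, 0, 0, 0, 0.12],
  [0, 0, 0, 0, 0, 0.12],
  [0, 0, 0, 0, 0, 0.12],
  [0, 0, 0, 0, 0, 0.12],
])

```text
time: 7.83
ee_pos: [0.3884, 0.2756, 0.2529]
eef_rot: [0.0, 0.38, 0.925, 0.0]
wrist_force: [0.2, 0.8, -0.2]
finger_gap: 0.0439
grip_force: 0.0
```

```bash
python3 st.py
```

```text
7.83 [-0.8809, 0.239, 0.1969, 1.9942, -0.0587, 0.9131, 0.1368] [0.3884, 0.2756, 0.2529] [0.0001, 0.3804, 0.9248, 0.0003] [0.2436, 0.8025, -0.2293] 0.0439 0.0
```

Emit:
servo_tool([
  [0, 0, 0, 0, 0, 0.12],
  [0, 0, 0, 0, 0, 0.12],
  [0, 0, 0, 0, 0, 0.12],
  [0, 0, 0, 0, 0, 0.12],
  [0, 0, 0, 0, 0.1, 0],
  [0, 0, 0, 0, 0.1, 0],
  [0, 0, 0, 0, 0.06, 0],
  [0, 0, 0, 0, 0, 0],
])

```text
time: 8.5
ee_pos: [0.3892, 0.2734, 0.2526]
eef_rot: [-0.105, 0.584, 0.801, 0.077]
wrist_force: [-1.0, -0.8, -0.2]
finger_gap: 0.0441
grip_force: 0.0
```

```bash
python3 st.py
```

```text
8.5 [-0.7441, 0.2235, 0.2339, 2.0482, -0.4091, 0.8637, 0.0605] [0.3892, 0.2734, 0.2526] [-0.1054, 0.5838, 0.8014, 0.0767] [-0.9706, -0.8351, -0.1535] 0.0441 0.0
```

```bash
cat > kin.py <<'E'
from h import *
import json, itertools
from scipy.optimize import least_squares
D=[json.loads(l) for l in open("log.jsonl")]
D.insert(0,dict(qpos=[-1.343,.5365,-.004,1.5385,.003,1.067,-.071],ee_pos=[.188,.622,.2525],eef_rot=[-0.0,.146,.989,-.001]))
def fk(q,s,v):
    h0,L1,L2,L3,c1,c7,a1,a2,a3,b=v
    r=R.from_euler('z',s[0]*q[0]+c1); p=np.array([0,0,h0])+r.apply([a1,0,0])
    r=r*R.from_euler('y',s[1]*q[1]); p=p+r.apply([0,0,L1]); r=r*R.from_euler('z',s[2]*q[2]); p=p+r.apply([a2,0,0])
    r=r*R.from_euler('y',s[3]*q[3]); p=p+r.apply([-b,0,L2]); r=r*R.from_euler('z',s[4]*q[4])
    r=r*R.from_euler('y',s[5]*q[5]); p=p+r.apply([a3,0,L3]); r=r*R.from_euler('z',s[6]*q[6]+c7)
    return p,r
def fit():
    best=None
    for s in itertools.product([1,-1],repeat=4):
        S=[s[0],1,s[1],1,s[2],1,s[3]]
        def res(v):
            o=[]
            for d in D:
                p,r=fk(d["qpos"],S,v); o+=[(p-d["ee_pos"])*5,(rot(d["eef_rot"]).inv()*r).as_rotvec()]
            return np.concatenate(o+[0.002*np.array(v[6:])])
        for c7 in (0,1.57,3.14,-1.57):
            f=least_squares(res,[.33,.45,.45,.25,0,c7,0,0,0,0])
            if best is None or f.cost<best[0]: best=(f.cost,S,f.x)
    return best
if __name__=="__main__":
    b=fit(); print(b); json.dump([b[1],b[2].tolist()],open("kin.json","w"))
    for d in D: 
        p,r=fk(d["qpos"],b[1],b[2]); print((p-d["ee_pos"]).round(4),(rot(d["eef_rot"]).inv()*r).as_rotvec().round(4))
E
python3 kin.py
```

```text
(np.float64(0.0005428721851997055), [-1, 1, -1, 1, -1, 1, -1], array([ 0.63718078,  0.40209815,  0.56749994,  0.29455584, -0.07254842,
        1.49866893,  0.00920953,  0.05270302,  0.03302671, -0.15354745]))
[ 0.0021 -0.0009  0.0002] [-0.0016 -0.0003  0.0012]
[-0.0029  0.0035 -0.0008] [ 0.     -0.      0.0004]
[ 0.0006 -0.0012  0.0001] [-0.     -0.      0.0004]
[-0.0005 -0.0002  0.0006] [-0.0187 -0.0007 -0.002 ]
```

```bash
cat > plan.py <<'E'
from kin import *
S,V=json.load(open("kin.json"))
lo=np.array([-2.7,-.37,-1.27,.24,-1.31,.19,-2.76]); hi=np.array([2.7,2.16,1.26,2.4,4.45,1.91,2.76])
def ik(p,r,q0,n=0,w=.02):
    best=None; rng=np.random.default_rng(0)
    for k in range(n+1):
        qi=np.clip(q0,lo+.01,hi-.01) if k==0 else rng.uniform(lo,hi)
        def f(q):
            a,b=fk(q,S,V); return np.r_[(a-p)*5,(b.inv()*r).as_rotvec(),w*.1*(q-q0)]
        s=least_squares(f,qi,bounds=(lo,hi)); e=np.linalg.norm(s.fun[:6])
        if best is None or s.cost<best[0]: best=(s.cost,e,s.x)
    return best
hr=np.radians(108.6); hd=np.radians(-37.8)
def plateR(x,y): return np.column_stack([x,y,np.cross(x,y)])
rx=np.array([np.cos(hr),np.sin(hr),0]); px=-rx; Rk=plateR(px,np.cross([0,0,1],px))
xr=np.array([np.cos(hd),np.sin(hd),0]); yr=np.array([-np.sin(hd),np.cos(hd),0]); z=np.array([0,0,1.])
Rt=plateR(-xr,(z-yr)/2**.5)
C=np.array([.380,.2985,.0345]); M=np.array([.4325,.0975,.135])
def tool(Rp,c,a,gx,gz,flip):
    """TCP pose for plate pose (Rp,c), tilt a, grasp at plate x=gx,z=gz"""
    ca,sa=np.cos(a),np.sin(a)
    T=np.column_stack([[-ca,0,sa],[0,1,0],[-sa,0,-ca]])
    if flip: T=T@np.diag([-1,-1,1])
    r=Rp@T; g=c+Rp@[gx,0,gz]
    return g+.005*r[:,2],R.from_matrix(r)
if __name__=="__main__":
    q0=D[-1]["qpos"]
    for a in (0,.26,.5,.8):
      for fl in (0,1):
        pr=tool(Rk,C,a,25,0,fl); pr=tool(Rk,C,a,.025,.003,fl)
        b=ik(*pr,np.array(q0),20); 
        t=tool(Rt,M-.008*xr,a,.025,.003,fl); e=ik(*t,b[2],30)
        t2=tool(Rt,M-.08*xr,a,.025,.003,fl); e2=ik(*t2,e[2],10)
        print(a,fl,"rack",round(b[1],3),b[2].round(2),"| home",round(e[1],3),e[2].round(2),"| pre",round(e2[1],3),e2[2].round(2))
E
python3 plan.py
```

```text
0 0 rack 0.0 [-0.95  0.8   0.24  1.79 -0.31  0.59 -0.19] | home 0.0 [-1.22  1.12  0.67  1.49 -0.35  1.49 -2.68] | pre 0.0 [-1.34  1.09  0.66  1.56 -0.4   1.48 -2.76]
0 1 rack 0.0 [-0.44  0.8  -0.23  1.79  0.3   0.59  2.61] | home 0.0 [-0.73  0.92  0.17  1.49  0.15  1.47  0.27] | pre 0.0 [-0.8   0.89  0.12  1.56  0.12  1.46  0.17]
0.26 0 rack 0.0 [-0.58  0.8   0.07  1.81 -0.59  0.58  0.3 ] | home 0.0 [-1.46  1.18  0.76  1.56 -0.32  1.38 -2.74] | pre 0.0 [-1.7   1.27  0.84  1.61 -0.53  1.43 -2.76]
0.26 1 rack 0.0 [-0.94  0.86  0.38  1.82 -0.97  0.66 -2.68] | home 0.0 [-1.01  0.93  0.32  1.57  0.19  1.37  0.2 ] | pre 0.0 [-1.08  0.9   0.27  1.61  0.16  1.38  0.1 ]
0.5 0 rack 0.0 [-0.33  0.88 -0.02  1.78 -0.82  0.69  0.68] | home 0.0 [-1.77  1.37  0.89  1.62 -0.44  1.31 -2.76] | pre 0.0 [-2.02  1.52  0.96  1.64 -0.71  1.42 -2.76]
0.5 1 rack 0.0 [-0.62  0.9   0.23  1.78 -1.1   0.78 -2.36] | home 0.0 [-1.1   0.94  0.29  1.62  0.38  1.3   0.05] | pre 0.0 [-1.17  0.92  0.23  1.65  0.35  1.35 -0.05]
0.8 0 rack 0.0 [-0.16  1.03 -0.04  1.68 -0.99  0.94  0.96] | home 0.0 [-2.19  1.78  0.98  1.66 -0.75  1.31 -2.76] | pre 0.0 [-2.46  1.96  1.01  1.66 -1.03  1.49 -2.76]
0.8 1 rack 0.0 [-0.36  1.04  0.12  1.68 -1.18  1.01 -2.14] | home 0.0 [-1.25  1.    0.29  1.67  0.58  1.27 -0.15] | pre 0.0 [-1.31  0.98  0.22  1.68  0.54  1.34 -0.22]
```

Emit:
servo_tool([
  [0, 0, 0, 0, 0, 0.121],
  [0, 0, 0, 0, 0, 0.121],
  [0, 0, 0, 0, 0, 0.121],
  [0, 0, 0, 0, 0, 0.121],
  [0, 0, 0, 0, 0, 0.121],
  [0, 0, 0, 0, 0, 0.121],
  [0, 0, 0, 0, 0, 0.121],
  [0, 0, 0, 0, 0, 0.121],
])

```text
time: 9.17
ee_pos: [0.3878, 0.2765, 0.2528]
eef_rot: [-0.127, 0.89, 0.438, 0.018]
wrist_force: [0.5, -0.0, 0.0]
finger_gap: 0.0442
grip_force: 0.0
```

```bash
python3 st.py
```

```text
9.17 [-0.8777, 0.2295, 0.3787, 2.0524, -0.4458, 0.8755, -0.8772] [0.3878, 0.2765, 0.2528] [-0.1274, 0.8897, 0.4381, 0.0178] [0.455, -0.0053, 0.0163] 0.0442 0.0
```

Emit:
servo_tool([
  [0, 0, 0, 0, 0, 0.121],
  [0, 0, 0, 0, 0, 0.121],
  [0, 0, 0, 0, 0, 0.121],
  [0, 0, 0, 0, 0, 0.121],
  [0, 0, 0, 0, 0, 0.121],
  [0, 0, 0, 0, 0, 0.121],
  [0, 0, 0, 0, 0, 0.121],
  [0, 0, 0, 0, 0, 0.121],
])

```text
time: 9.83
ee_pos: [0.3878, 0.2765, 0.2528]
eef_rot: [-0.121, 0.991, -0.026, -0.044]
wrist_force: [-0.0, 0.2, -0.3]
finger_gap: 0.0438
grip_force: 0.0
```

```bash
python3 st.py
```

```text
9.83 [-1.0092, 0.2413, 0.5347, 2.0589, -0.4924, 0.8906, -1.7969] [0.3878, 0.2765, 0.2528] [-0.1211, 0.9913, -0.0262, -0.0436] [-0.01, 0.2264, -0.2713] 0.0438 0.0
```

Emit:
servo_tool([
  [0, 0, 0, 0, -0.1, 0],
  [0, 0, 0, 0, -0.1, 0],
  [0, 0, 0, 0, 0, 0.121],
  [0, 0, 0, 0, 0, 0.121],
  [0, 0, 0, 0, 0, 0.121],
  [0, 0, 0, 0, 0, 0.121],
  [0, 0, 0, 0, 0, 0.121],
  [0, 0, 0, 0, 0, 0.121],
])

```text
time: 10.5
ee_pos: [0.3877, 0.2763, 0.2527]
eef_rot: [-0.063, 0.913, -0.362, -0.177]
wrist_force: [0.3, 0.1, -1.0]
finger_gap: 0.0445
grip_force: 0.0
```

```bash
python3 st.py; python3 kin.py
```

```text
10.5 [-1.0098, 0.3902, 0.6607, 1.9435, -0.626, 1.1625, -2.354] [0.3877, 0.2763, 0.2527] [-0.0634, 0.9132, -0.3618, -0.1766] [0.2785, 0.0991, -0.9524] 0.0445 0.0
(np.float64(0.0030500804557523236), [-1, 1, -1, 1, -1, 1, -1], array([ 3.43721654e-01,  5.10148018e-01,  4.50312050e-01,  3.17025655e-01,
       -7.81265269e-02,  1.49446106e+00, -1.73701725e-02,  8.99443767e-03,
        6.75517848e-04,  1.11716221e-02]))
[ 0.0062 -0.0017  0.0003] [-0.0016 -0.0003  0.0026]
[-0.0041  0.0025  0.0014] [ 0.     -0.      0.0018]
[-0.0053  0.0018  0.0011] [-0.     -0.      0.0018]
[0.0003 0.0056 0.001 ] [-0.0202 -0.0008 -0.0009]
[-0.0003  0.0019  0.0003] [-0.0118  0.0161 -0.0008]
[-0.0002 -0.0019 -0.0004] [ 0.0065  0.0188 -0.0008]
[ 0.0022 -0.0024 -0.0036] [ 0.0288  0.0002 -0.0037]
```

```bash
cat > rel.py <<'E'
from plan import *
from cell import env
def rel(p,r,label=""):
    s=env.get_state(); r0=rot(s["eef_rot"]); 
    print(label,"d_tool",r0.inv().apply(np.asarray(p)-s["ee_pos"]).round(4),"rv",(r0.inv()*r).as_rotvec().round(4),"tcp",np.round(p,4))
E
python3 - <<'E'
from rel import *
for a in (.4,.5):
    p,r=tool(Rk,C,a,.025,.006,1); rel(p,r,a); b=ik(p,r,np.array(D[-1]["qpos"]),10); print(b[1],b[2].round(2)); 
    b=ik(p+[0,0,.2],r,np.array(D[-1]["qpos"]),10); print(b[1],b[2].round(2)); 
E
```

```text
0.4 d_tool [ 0.0794 -0.0026  0.2017] rv [ 0.1981 -0.0252  0.4528] tcp [0.3874 0.2767 0.0359]
7.602557964070304e-06 [-0.88  0.71  0.53  2.16 -1.25  0.79 -2.16]
2.834774786875428e-06 [-1.07  0.33  0.72  2.08 -0.77  0.98 -2.69]
0.5 d_tool [ 0.079  -0.0028  0.2016] rv [ 0.2206 -0.1231  0.4426] tcp [0.3872 0.2771 0.0361]
8.236313262888246e-06 [-0.81  0.74  0.52  2.16 -1.31  0.88 -2.06]
1.6796482226317004e-06 [-0.98  0.35  0.7   2.09 -0.87  1.04 -2.56]
```

Emit:
servo_tool([
  [0, 0, 0, 0.042, -0.0148, 0.0896],
  [0, 0, 0, 0.042, -0.0148, 0.0896],
  [0, 0, 0, 0.042, -0.0148, 0.0896],
  [0, 0, 0, 0.042, -0.0148, 0.0896],
  [0, 0, 0, 0.042, -0.0148, 0.0896],
  [0, 0, 0, 0, 0, 0],
])

```text
time: 11.0
ee_pos: [0.3867, 0.2755, 0.2525]
eef_rot: [-0.131, 0.792, -0.568, -0.182]
wrist_force: [-0.2, 0.3, -0.2]
finger_gap: 0.044
grip_force: 0.0
```

```bash
python3 st.py; python3 - <<'E'
from rel import *
p,r=tool(Rk,C,.45,.025,.006,1); rel(p,r); rel(p+[0,0,.05],r)
E
```

```text
11.0 [-1.0377, 0.3003, 0.7313, 2.0982, -0.8099, 0.9934, -2.6262] [0.3867, 0.2755, 0.2525] [-0.1314, 0.7915, -0.5684, -0.1823] [-0.1941, 0.2909, -0.1985] 0.044 0.0
 d_tool [ 0.0938 -0.0009  0.1951] rv [-0.0005  0.0032  0.0008] tcp [0.3873 0.2769 0.036 ]
 d_tool [ 0.0719 -0.0009  0.1502] rv [-0.0005  0.0032  0.0008] tcp [0.3873 0.2769 0.086 ]
```

Emit:
servo_tool([
  [0.012, 0, 0.025, 0, 0, 0],
  [0.012, 0, 0.025, 0, 0, 0],
  [0.012, 0, 0.025, 0, 0, 0],
  [0.012, -0.001, 0.025, 0, 0, 0],
  [0.012, 0, 0.025, 0, 0, 0],
  [0.012, 0, 0.025, 0, 0, 0],
  [0, 0, 0, 0, 0, 0],
])

```text
time: 11.58
ee_pos: [0.3865, 0.2773, 0.0824]
eef_rot: [-0.128, 0.794, -0.566, -0.184]
wrist_force: [-0.0, -0.8, -0.3]
finger_gap: 0.0442
grip_force: 0.0
```

```bash
python3 st.py; python3 - <<'E'
from rel import *
p,r=tool(Rk,C,.45,.025,.006,1); rel(p,r)
f=lambda i,s:cv2.resize(i,None,fx=s,fy=s,interpolation=cv2.INTER_CUBIC)
im=[]
for n,(x,y) in (("side",(240,215)),("top",(195,145))):
    c=env.camera(n); im.append(f(c["img"][y:y+100,x:x+100],4))
cv2.imwrite("pics/pre.png",np.hstack(im))
E
```

```text
11.58 [-0.8417, 0.6418, 0.5174, 2.1723, -1.2191, 0.814, -2.1653] [0.3865, 0.2773, 0.0824] [-0.1285, 0.7937, -0.5655, -0.1837] [-0.0114, -0.7657, -0.289] 0.0442 0.0
 d_tool [ 0.0209 -0.0007  0.0414] rv [0.0073 0.0021 0.0064] tcp [0.3873 0.2769 0.036 ]
```

View pics/pre.png

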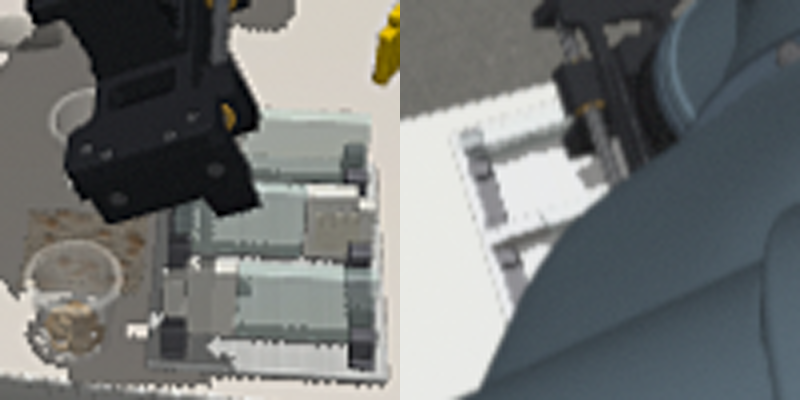

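The hand is tilted over the middle plate's clear end, clear of the neighbours and the frosted right end (crop 335,225). I descend now.

Emit:
servo_tool([
  [0.0052, 0, 0.0104, 0.002, 0, 0.002],
  [0.0052, 0, 0.0104, 0.002, 0, 0.002],
  [0.0052, 0, 0.0104, 0.002, 0, 0.002],
  [0.0053, 0, 0.0102, 0, 0, 0],
  [0, 0, 0, 0, 0, 0],
])

```text
time: 12.1
ee_pos: [0.3904, 0.2773, 0.0408]
eef_rot: [-0.135, 0.791, -0.569, -0.181]
wrist_force: [-0.3, -0.1, 1.3]
finger_gap: 0.0444
grip_force: 0.0
```

```bash
python3 st.py; python3 - <<'E'
from rel import *
p,r=tool(Rk,C,.45,.025,.006,1); rel(p,r)
E
```

```text
12.1 [-0.697, 0.699, 0.3366, 2.1667, -1.2849, 0.6978, -2.0806] [0.3904, 0.2773, 0.0408] [-0.1348, 0.7908, -0.5691, -0.1806] [-0.3324, -0.0645, 1.2565] 0.0444 0.0
 d_tool [0.0016 0.0031 0.0045] rv [-0.0082  0.0045  0.0004] tcp [0.3873 0.2769 0.036 ]
```

Emit:
servo_tool([
  [0, 0.0015, 0.002, -0.003, 0.002, 0],
  [0, 0.001, 0.002, -0.003, 0, 0],
  [0, 0, 0, 0, 0, 0],
  [0, 0, 0, 0, 0, 0],
])

```text
time: 12.43
ee_pos: [0.387, 0.2781, 0.037]
eef_rot: [-0.132, 0.791, -0.569, -0.181]
wrist_force: [-0.2, 1.0, -0.3]
finger_gap: 0.0436
grip_force: 0.0
```

```bash
python3 st.py; python3 - <<'E'
from rel import *
p,r=tool(Rk,C,.45,.025,.006,1); rel(p,r)
E
```

```text
12.43 [-0.6982, 0.7051, 0.3304, 2.1683, -1.2875, 0.6923, -2.0803] [0.387, 0.2781, 0.037] [-0.1315, 0.7913, -0.5689, -0.1814] [-0.2315, 0.9982, -0.3087] 0.0436 0.0
 d_tool [0.0016 0.0001 0.0004] rv [-0.002   0.0019 -0.0001] tcp [0.3873 0.2769 0.036 ]
```

Emit:
servo_tool([
  [0, 0, 0, 0, 0, 0],
  [0, 0, 0, 0, 0, 0],
  [0, 0, 0, 0, 0, 0],
  [0, 0, 0, 0, 0, 0],
  [0, 0, 0, 0, 0, 0],
  [0, 0, 0, 0, 0, 0],
], hand=-1, newtons=35)

```text
time: 12.93
ee_pos: [0.3867, 0.2776, 0.0363]
eef_rot: [-0.131, 0.791, -0.569, -0.182]
wrist_force: [0.2, 0.3, 1.0]
finger_gap: 0.0078
grip_force: 35.0
```

```bash
python3 st.py; python3 - <<'E'
from rel import *
s=env.get_state(); r=rot(s["eef_rot"]); g=np.array(s["ee_pos"])-.005*r.apply([0,0,1])
print("grasp in plate",Rk.T@(g-C), r.as_matrix().T@Rk)
E
```

```text
12.93 [-0.6965, 0.7063, 0.3291, 2.1686, -1.2881, 0.6916, -2.0797] [0.3867, 0.2776, 0.0363] [-0.1311, 0.791, -0.5694, -0.1816] [0.2392, 0.2752, 0.9655] 0.0078 34.9994
grasp in plate [ 0.0241059  -0.00026937  0.0063468 ] [[ 8.99655358e-01 -1.39920116e-03 -4.36598534e-01]
 [-1.88053861e-03 -9.99998007e-01 -6.70268538e-04]
 [-4.36596726e-01  1.42405108e-03 -8.99656196e-01]]
```

```bash
cat >> plan.py <<'E'
G=np.array([.0241,0,.0063]); A=.4518
def tl(Rp,c): # tool pose for plate pose with the actual grasp
    return tool(Rp,c,A,G[0],G[2],1)
E
python3 kin.py >/dev/null; python3 - <<'E'
from plan import *
q=np.array(D[-1]["qpos"]); 
Rz=lambda t:R.from_euler('z',t).as_matrix()
al=2*np.pi+hd-(hr-0); al=np.radians(-37.8-108.6+360)
R1=Rz(al)@Rk; print("roll rv plate", R.from_matrix(R1.T@Rt).as_rotvec())
phi=R.from_matrix(R1.T@Rt).as_rotvec()
c0=C+[0,0,.15]; ce=M-.085*xr+[0,0,.0]
def go(order):
    q=np.array(D[-1]["qpos"]); mx=0
    N=14; path=[]
    for k in range(1,4): path.append((Rk,C+[0,0,.05*k]))
    if order=="turn": 
        path+=[(Rz(al*k/N)@Rk,c0) for k in range(1,N+1)]+[(R1@R.from_rotvec(phi*k/4).as_matrix(),c0) for k in range(1,5)]
    elif order=="roll":
        path+=[(Rk@R.from_rotvec(phi*k/4).as_matrix(),c0) for k in range(1,5)]+[(Rz(al*k/N)@Rk@R.from_rotvec(phi).as_matrix(),c0) for k in range(1,N+1)]
    elif order=="short":
        b=al-2*np.pi; path+=[(Rz(b*k/N)@Rk,c0) for k in range(1,N+1)]+[(R1@R.from_rotvec(phi*k/4).as_matrix(),c0) for k in range(1,5)]
    path+=[(Rt,c0+(ce-c0)*k/5) for k in range(1,6)]+[(Rt,ce+(M-.008*xr-ce)*k/3) for k in range(1,4)]
    for Rp,c in path:
        b=ik(*tl(Rp,c),q,0,.05); m=np.min(np.minimum(b[2]-lo,hi-b[2])); print(round(b[1],3),b[2].round(2),round(m,2),round(np.abs(b[2]-q).max(),2)); q=b[2]
for o in ("turn","roll"): print(o); go(o)
E
```

```text
roll rv plate [ 7.85398163e-01 -4.92478729e-17 -9.41637804e-17]
turn
0.0 [-0.76  0.61  0.41  2.15 -1.11  0.78 -2.27] 0.2 0.19
0.0 [-0.8   0.51  0.47  2.14 -0.99  0.84 -2.4 ] 0.26 0.13
0.0 [-0.85  0.41  0.52  2.12 -0.88  0.9  -2.53] 0.23 0.13
0.0 [-0.82  0.47  0.48  2.02 -0.78  1.02 -2.39] 0.37 0.15
0.0 [-0.81  0.52  0.45  1.92 -0.67  1.12 -2.25] 0.48 0.14
0.0 [-0.81  0.56  0.41  1.83 -0.57  1.2  -2.11] 0.57 0.14
0.0 [-0.82  0.6   0.37  1.75 -0.47  1.26 -1.98] 0.65 0.14
0.0 [-0.85  0.62  0.33  1.69 -0.36  1.31 -1.84] 0.6 0.14
0.0 [-0.88  0.64  0.29  1.66 -0.25  1.33 -1.7 ] 0.58 0.14
0.0 [-0.91  0.64  0.25  1.64 -0.14  1.33 -1.55] 0.58 0.14
0.0 [-0.95  0.63  0.22  1.65 -0.04  1.32 -1.41] 0.59 0.14
0.0 [-0.99  0.61  0.18  1.68  0.07  1.27 -1.27] 0.64 0.14
0.0 [-1.02  0.58  0.14  1.73  0.18  1.21 -1.14] 0.67 0.13
0.0 [-1.05  0.54  0.11  1.8   0.29  1.14 -1.01] 0.6 0.13
0.0 [-1.08  0.5   0.07  1.89  0.4   1.04 -0.88] 0.51 0.13
0.0 [-1.09  0.44  0.04  1.98  0.52  0.94 -0.75] 0.42 0.13
0.0 [-1.08  0.39  0.02  2.08  0.63  0.82 -0.62] 0.32 0.13
0.0 [-1.04  0.47 -0.02  1.95  0.53  1.02 -0.45] 
[... 1631 characters left out ...]
 0.13
0.0 [-0.36  1.02 -0.75  1.37  0.38  1.85 -0.88] 0.06 0.14
0.0 [-0.42  1.01 -0.77  1.41  0.52  1.88 -0.75] 0.03 0.14
0.0 [-0.48  0.99 -0.8   1.48  0.66  1.88 -0.63] 0.03 0.14
0.0 [-0.51  0.97 -0.84  1.58  0.8   1.86 -0.51] 0.05 0.14
0.0 [-0.47  0.95 -0.84  1.66  0.81  1.81 -0.52] 0.1 0.08
0.0 [-0.43  0.94 -0.83  1.73  0.83  1.77 -0.54] 0.14 0.07
0.0 [-0.39  0.92 -0.83  1.8   0.84  1.72 -0.55] 0.19 0.07
0.0 [-0.35  0.91 -0.82  1.87  0.86  1.68 -0.56] 0.23 0.07
0.0 [-0.31  0.91 -0.81  1.93  0.89  1.63 -0.56] 0.28 0.06
0.0 [-0.27  0.9  -0.79  1.93  0.92  1.63 -0.52] 0.28 0.04
0.0 [-0.24  0.9  -0.78  1.92  0.95  1.63 -0.48] 0.28 0.04
0.0 [-0.2   0.9  -0.77  1.9   0.98  1.62 -0.44] 0.29 0.04
```

Emit:
servo_tool([
  [-0.0044, 0, -0.009, 0, 0, 0],
  [-0.0109, 0, -0.0225, 0, 0, 0],
  [-0.0109, 0, -0.0225, 0, 0, 0],
  [-0.0109, 0, -0.0225, 0, 0, 0],
  [-0.0109, 0, -0.0225, 0, 0, 0],
  [-0.0109, 0, -0.0225, 0, 0, 0],
  [-0.0109, 0, -0.0225, 0, 0, 0],
  [0, 0, 0, 0, 0, 0],
])

```text
time: 13.6
ee_pos: [0.3887, 0.2782, 0.2002]
eef_rot: [-0.134, 0.791, -0.569, -0.181]
wrist_force: [0.4, -0.2, 0.1]
finger_gap: 0.0075
grip_force: 35.0
```

Emit:
servo_tool([
  [0, 0, 0, -0.0509, 0, -0.1048],
  [0, 0, 0, -0.0509, 0, -0.1048],
  [0, 0, 0, -0.0509, 0, -0.1048],
  [0, 0, 0, -0.0509, 0, -0.1048],
  [0, 0, 0, -0.0509, 0, -0.1048],
  [0, 0, 0, -0.0509, 0, -0.1048],
  [0, 0, 0, -0.0509, 0, -0.1048],
  [0, 0, 0, -0.0509, 0, -0.1048],
])

```text
time: 14.27
ee_pos: [0.3865, 0.2771, 0.1954]
eef_rot: [-0.034, 0.963, -0.151, -0.222]
wrist_force: [0.4, 0.9, -1.9]
finger_gap: 0.0079
grip_force: 35.0
```

```bash
python3 st.py; python3 - <<'E'
from rel import *
im=[];f=lambda i,s:cv2.resize(i,None,fx=s,fy=s,interpolation=cv2.INTER_CUBIC)
for n,(x,y) in (("side",(220,170)),("top",(195,125))):
    c=env.camera(n); im.append(f(c["img"][y:y+150,x:x+133],3))
cv2.imwrite("pics/lift.png",np.hstack(im))
E
```

```text
14.27 [-0.8136, 0.5399, 0.4105, 1.8495, -0.54, 1.2109, -1.9996] [0.3865, 0.2771, 0.1954] [-0.0344, 0.9627, -0.1509, -0.2217] [0.3712, 0.9062, -1.9499] 0.0079 34.9994
```

View pics/lift.png

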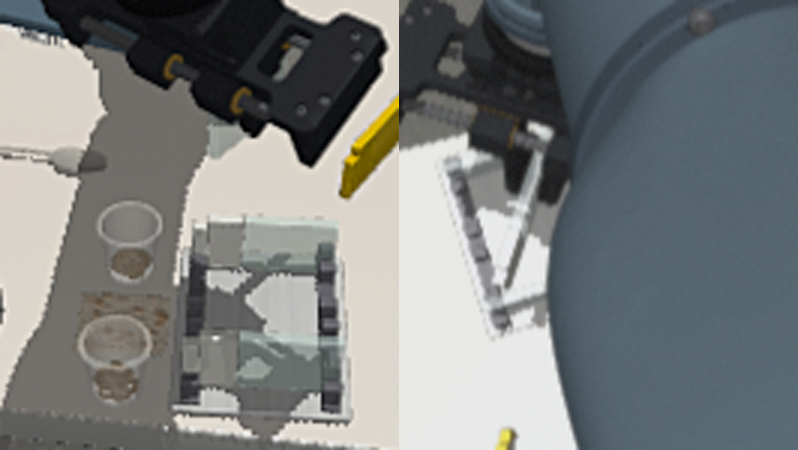

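The middle bay is now empty (crop 265,300) and the plate is in the gripper. The other plates, the cups and the cracker are undisturbed. I go on turning.

Emit:
servo_tool([
  [0, 0, 0, -0.0509, 0, -0.1048],
  [0, 0, 0, -0.0509, 0, -0.1048],
  [0, 0, 0, -0.0509, 0, -0.1048],
  [0, 0, 0, -0.0509, 0, -0.1048],
  [0, 0, 0, -0.0509, 0, -0.1048],
  [0, 0, 0, -0.0509, 0, -0.1048],
  [0, 0, 0, -0.0509, 0, -0.1048],
  [0, 0, 0, -0.0509, 0, -0.1048],
])

```text
time: 15.03
ee_pos: [0.3863, 0.2771, 0.1957]
eef_rot: [0.068, 0.928, 0.296, -0.214]
wrist_force: [0.3, 0.2, 0.2]
finger_gap: 0.0076
grip_force: 35.0
```

Emit:
servo_tool([
  [0, 0, 0, -0.0509, 0, -0.1048],
  [0, 0, 0, -0.0509, 0, -0.1048],
  [0, 0, 0, -0.0509, 0, -0.1048],
  [0, 0, 0, -0.0509, 0, -0.1048],
  [0, 0, 0, -0.0509, 0, -0.1048],
  [0, 0, 0, -0.0509, 0, -0.1048],
  [0, 0, 0, -0.0509, 0, -0.1048],
  [0, 0, 0, -0.0509, 0, -0.1048],
])

```text
time: 15.7
ee_pos: [0.3859, 0.277, 0.1956]
eef_rot: [0.157, 0.696, 0.682, -0.16]
wrist_force: [0.8, -0.4, -1.5]
finger_gap: 0.0075
grip_force: 35.0
```

Emit:
servo_tool([
  [0, 0, 0, -0.0509, 0, -0.1048],
  [0, 0, 0, -0.0509, 0, -0.1048],
  [0, 0, 0, -0.0509, 0, -0.1048],
  [0, 0, 0, -0.0509, 0, -0.1048],
  [0, 0, 0, -0.0509, 0, -0.1048],
  [0, 0, 0, -0.0509, 0, -0.1048],
  [0, 0, 0, -0.0509, 0, -0.1048],
  [0, 0, 0, -0.0509, 0, -0.1048],
])

```text
time: 16.37
ee_pos: [0.3855, 0.2766, 0.1955]
eef_rot: [0.212, 0.315, 0.922, -0.073]
wrist_force: [-0.2, -0.2, -0.4]
finger_gap: 0.0077
grip_force: 35.0
```

```bash
python3 st.py; python3 - <<'E'
from rel import *
for d in (.085,.008):
    p,r=tl(Rt,M-d*xr); rel(p,r,d)
E
```

```text
16.37 [-1.0306, 0.3438, 0.0199, 2.1132, 0.6153, 0.8344, -0.554] [0.3855, 0.2766, 0.1955] [0.2115, 0.3153, 0.9223, -0.0725] [-0.2046, -0.1742, -0.4272] 0.0077 34.9994
0.085 d_tool [-0.01   -0.1114  0.0707] rv [ 7.067e-01 -4.000e-04 -3.418e-01] tcp [0.3488 0.164  0.1363]
0.008 d_tool [-0.0793 -0.1115  0.1043] rv [ 7.067e-01 -4.000e-04 -3.418e-01] tcp [0.4096 0.1168 0.1363]
```

Emit:
servo_tool([
  [0, 0, 0, 0.101, 0, -0.0488],
  [0, 0, 0, 0.101, 0, -0.0488],
  [0, 0, 0, 0.101, 0, -0.0488],
  [0, 0, 0, 0.101, 0, -0.0488],
  [0, 0, 0, 0.101, 0, -0.0488],
  [0, 0, 0, 0.101, 0, -0.0488],
  [0, 0, 0, 0.101, 0, -0.0488],
  [0, 0, 0, 0, 0, 0],
])

```text
time: 17.03
ee_pos: [0.3859, 0.277, 0.1929]
eef_rot: [0.073, 0.212, 0.878, -0.423]
wrist_force: [-0.8, -0.7, -0.9]
finger_gap: 0.0075
grip_force: 35.0
```

```bash
python3 st.py; python3 - <<'E'
from rel import *
for d in (.085,.008):
    p,r=tl(Rt,M-d*xr); rel(p,r,d)
E
```

```text
17.03 [-0.9752, 0.7612, -0.0086, 1.6182, 0.4017, 1.5804, -0.0588] [0.3859, 0.277, 0.1929] [0.0726, 0.2119, 0.8778, -0.4234] [-0.775, -0.7467, -0.95] 0.0075 35.0
0.085 d_tool [ 0.0157 -0.038   0.1251] rv [-0.0089 -0.0034 -0.0005] tcp [0.3488 0.164  0.1363]
0.008 d_tool [-0.0537 -0.0377  0.1585] rv [-0.0089 -0.0034 -0.0005] tcp [0.4096 0.1168 0.1363]
```

Emit:
servo_tool([
  [0.0026, -0.0063, 0.0208, -0.001, 0, 0],
  [0.0026, -0.0063, 0.0208, -0.001, 0, 0],
  [0.0026, -0.0063, 0.0208, -0.001, 0, 0],
  [0.0026, -0.0063, 0.0208, 0, 0, 0],
  [0.0026, -0.0063, 0.0208, 0, 0, 0],
  [0.0026, -0.0063, 0.0208, 0, 0, 0],
  [0, 0, 0, 0, 0, 0],
  [0, 0, 0, 0, 0, 0],
])

```text
time: 17.7
ee_pos: [0.3496, 0.1638, 0.1388]
eef_rot: [0.075, 0.214, 0.88, -0.418]
wrist_force: [-0.2, -0.2, -1.6]
finger_gap: 0.008
grip_force: 35.0
```

```bash
python3 st.py; python3 - <<'E'
from rel import *
for d in (.085,.008):
    p,r=tl(Rt,M-d*xr); rel(p,r,d)
im=[];f=lambda i,s:cv2.resize(i,None,fx=s,fy=s,interpolation=cv2.INTER_CUBIC)
s=env.get_state(); r0=rot(s["eef_rot"]).as_matrix(); T=tool(np.eye(3),np.zeros(3),A,G[0],G[2],1)
Rp=r0@T[1].as_matrix().T; c=np.array(s["ee_pos"])-Rp@T[0]
crn=np.array([[x,y,z] for x in(-.05,-.015,.05) for y in(-.004,.004) for z in(-.0225,.0225)])@Rp.T+c
mo=np.array([[0,y,z] for y in(-.0055,.0055) for z in (-.0245,.0245)])@Rt.T+M
for n,(x,y) in (("side",(145,180)),("top",(290,120))):
    p=env.camera(n); i=f(p["img"][y:y+100,x:x+100],4)
    for X,col in ((crn,(0,0,255)),(mo,(0,255,0))):
        for u in (proj(p,X)-[x,y])*4+2: cv2.circle(i,tuple(int(v) for v in u),2,col,-1)
    im.append(i)
cv2.imwrite("pics/preins.png",np.hstack(im))
E
```

```text
17.7 [-0.923, 0.7103, 0.0027, 1.9317, 0.4568, 1.313, -0.1354] [0.3496, 0.1638, 0.1388] [0.0751, 0.2135, 0.8797, -0.4183] [-0.2138, -0.2012, -1.6027] 0.008 35.0003
0.085 d_tool [0.0016 0.0016 0.0015] rv [ 0.0025 -0.0029 -0.0056] tcp [0.3488 0.164  0.1363]
0.008 d_tool [-0.0678  0.0019  0.0349] rv [ 0.0025 -0.0029 -0.0056] tcp [0.4096 0.1168 0.1363]
```

View pics/preins.png

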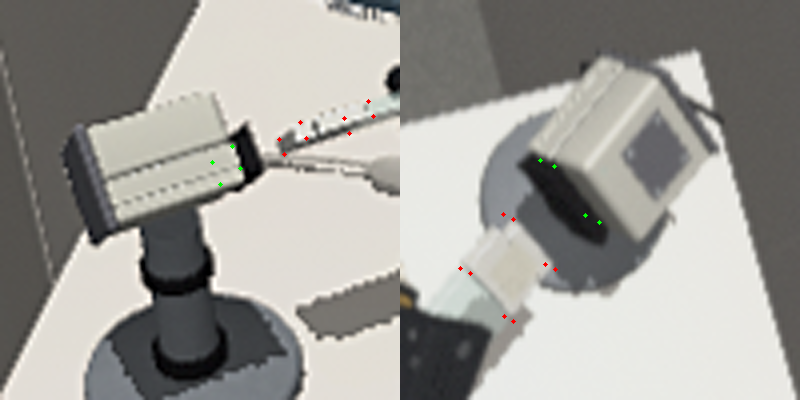

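```bash
python3 - <<'E'
from rel import *
for n,(x,y,x1,y1) in (("side",(195,205,212,232)),("top",(318,150,346,186))):
    p=env.camera(n); g=cv2.cvtColor(p["img"],cv2.COLOR_BGR2GRAY)[y:y1,x:x1]
    k,l,st,ce=cv2.connectedComponentsWithStats((g<48).astype(np.uint8))
    i=1+np.argmax(st[1:,4]); ys,xs=np.where(l==i)
    print(n,"blob centroid",ce[i]+[x,y],"bbox mid",[(xs.min()+xs.max())/2+x,(ys.min()+ys.max())/2+y],st[i])
    rr=cv2.minAreaRect(np.float32(np.c_[xs+x,ys+y])); print(rr)
    print(" mouth-11:",proj(p,M-.011*xr)," mouth",proj(p,M), "px/mm y_r,z:",((proj(p,M+.01*yr)-proj(p,M))/10).round(2),((proj(p,M+[0,0,.01])-proj(p,M))/10).round(2),((proj(p,M+.01*xr)-proj(p,M))/10).round(2))
    print("plate_mouth nets",[(np.round(d["location"],4).tolist(),round(d["confidence"],2)) for d in env.place_of(p,"reader_mouth")[:1]+env.place_of(p,"plate_2_notch")[:2]])
s=env.get_state(); r0=rot(s["eef_rot"]).as_matrix(); T=tool(np.eye(3),np.zeros(3),A,G[0],G[2],1)
Rp=r0@T[1].as_matrix().T; c=np.array(s["ee_pos"])-Rp@T[0]; print("notch expected",c+Rp@[-.05,0,.0225])
E
```

```text
side blob centroid [206.16949153 219.13559322] bbox mid [np.float64(206.5), np.float64(219.5)] [ 8  7  8 16 59]
((206.5, 219.5), (7.0, 15.0), 0.0)
 mouth-11: [[206.47717087 219.10871182]]  mouth [[201.04914945 220.89455274]] px/mm y_r,z: [[0.2  0.29]] [[-0.05 -0.41]] [[-0.5   0.16]]
plate_mouth nets [([0.4338, 0.0974, 0.1307], 0.78), ([0.222, 0.3124, 0.0465], 0.79), ([0.4232, 0.129, 0.1524], 0.53)]
top blob centroid [330.93370166 169.59668508] bbox mid [np.float64(331.0), np.float64(169.5)] [  3   9  21  22 181]
((330.7923278808594, 169.66152954101562), (27.62732696533203, 7.630404472351074), 52.12501525878906)
 mouth-11: [[328.80359016 171.51617191]]  mouth [[332.08801046 167.38730719]] px/mm y_r,z: [[-0.39 -0.3 ]] [[ 0.07 -0.11]] [[ 0.3  -0.37]]
plate_mouth nets [([0.4325, 0.0948, 0.133], 0.95), ([0.4208, 0.1352, 0.152], 0.61)]
notch expected [0.41634167 0.13312728 0.15341974]
```

Emit:
servo_tool([
  [-0.0064, 0.0004, 0.0036, 0.0006, -0.0007, -0.0014],
  [-0.0064, 0.0004, 0.0036, 0.0006, -0.0007, -0.0014],
  [-0.0064, 0.0004, 0.0036, 0.0006, -0.0007, -0.0014],
  [-0.0064, 0.0004, 0.0036, 0.0006, -0.0007, -0.0014],
  [0, 0, 0, 0, 0, 0],
  [0, 0, 0, 0, 0, 0],
])

```text
time: 18.6
ee_pos: [0.3738, 0.1466, 0.1363]
eef_rot: [0.075, 0.21, 0.88, -0.42]
wrist_force: [0.7, 0.4, -0.7]
finger_gap: 0.0081
grip_force: 35.0
```

```bash
cat > chk.py <<'E'
from rel import *
s=env.get_state(); F=np.array(s["wrist_force"]); print("t",round(s["time"],2),"F reader axes x,y,z",[round(float(F@v),1) for v in (xr,yr,z)],"plate y,z",(Rt[:,1]@F).round(1),(Rt[:,2]@F).round(1),"mom",np.round(s["moment"],2),"q",np.round(s["qpos"],2))
r0=rot(s["eef_rot"]).as_matrix(); T=tool(np.eye(3),np.zeros(3),A,G[0],G[2],1)
Rp=r0@T[1].as_matrix().T; c=np.array(s["ee_pos"])-Rp@T[0]
e=Rt.T@(c-M); print("plate centre rel mouth in target plate axes mm",(e*1000).round(1),"edge inside",round(50-e[0]*1000,1),"tilt",R.from_matrix(Rt.T@Rp).as_rotvec().round(3))
rel(*tl(Rt,M-.008*xr),"to home")
E
python3 chk.py
```

```text
t 18.6 F reader axes x,y,z [0.3, 0.7, -0.7] plate y,z -1.0 -0.0 mom [ 0.85  0.01 -0.02] q [-0.89  0.72  0.02  1.92  0.49  1.3  -0.1 ]
plate centre rel mouth in target plate axes mm [54.6 -1.2  1.1] edge inside -4.6 tilt [0.001 0.001 0.001]
to home d_tool [-0.0414 -0.0012  0.0214] rv [-0.0009  0.0011  0.0015] tcp [0.4096 0.1168 0.1363]
```

Emit:
servo_tool([
  [-0.0043, -0.0004, 0.0025, 0, 0, 0],
  [-0.0043, -0.0004, 0.0025, 0, 0, 0],
  [-0.0043, -0.0004, 0.0025, 0, 0, 0],
  [0, 0, 0, 0, 0, 0],
  [0, 0, 0, 0, 0, 0],
])

```text
time: 19.02
ee_pos: [0.3846, 0.1366, 0.1364]
eef_rot: [0.075, 0.209, 0.88, -0.42]
wrist_force: [0.3, -0.0, -0.9]
finger_gap: 0.008
grip_force: 35.0
```

```bash
python3 chk.py
```

```text
t 19.02 F reader axes x,y,z [0.3, 0.2, -0.9] plate y,z -0.8 -0.5 mom [ 0.82 -0.04 -0.  ] q [-0.87  0.72  0.03  1.92  0.51  1.29 -0.08]
plate centre rel mouth in target plate axes mm [39.9 -0.1  0.3] edge inside 10.1 tilt [0.001 0.002 0.002]
to home d_tool [-0.0285 -0.0002  0.0142] rv [-0.0002  0.0016  0.0019] tcp [0.4096 0.1168 0.1363]
```

Emit:
servo_tool([
  [-0.0048, 0, 0.0024, 0, 0, 0],
  [-0.0048, 0, 0.0024, 0, 0, 0],
  [-0.0048, 0, 0.0024, 0, 0, 0],
  [0, 0, 0, 0, 0, 0],
  [0, 0, 0, 0, 0, 0],
])

```text
time: 19.43
ee_pos: [0.3973, 0.1266, 0.1362]
eef_rot: [0.075, 0.209, 0.88, -0.42]
wrist_force: [0.3, -0.3, -0.4]
finger_gap: 0.0074
grip_force: 35.0
```

```bash
python3 chk.py
```

```text
t 19.43 F reader axes x,y,z [0.4, -0.1, -0.4] plate y,z -0.2 -0.4 mom [ 0.82 -0.01  0.01] q [-0.85  0.73  0.04  1.91  0.52  1.28 -0.06]
plate centre rel mouth in target plate axes mm [23.7 -0.1  0.1] edge inside 26.3 tilt [0.001 0.001 0.001]
to home d_tool [-0.0141 -0.0001  0.0069] rv [-0.0004  0.0014  0.0018] tcp [0.4096 0.1168 0.1363]
```

Emit:
servo_tool([
  [-0.0027, 0, 0.0013, 0, 0, 0],
  [-0.0027, 0, 0.0013, 0, 0, 0],
  [0, 0, 0, 0, 0, 0],
  [0, 0, 0, 0, 0, 0],
])

```text
time: 19.77
ee_pos: [0.4019, 0.1232, 0.1362]
eef_rot: [0.075, 0.209, 0.88, -0.42]
wrist_force: [-0.8, 0.4, -1.6]
finger_gap: 0.0075
grip_force: 35.0
```

```bash
python3 chk.py
```

```text
t 19.77 F reader axes x,y,z [-0.9, -0.2, -1.6] plate y,z -1.0 -1.2 mom [ 0.81 -0.06 -0.01] q [-0.84  0.73  0.05  1.91  0.53  1.28 -0.05]
plate centre rel mouth in target plate axes mm [18.  -0.3  0.2] edge inside 32.0 tilt [0.001 0.002 0.002]
to home d_tool [-0.009  -0.0002  0.0045] rv [-0.0002  0.0018  0.0024] tcp [0.4096 0.1168 0.1363]
```

Emit:
servo_tool([
  [-0.0018, 0, 0.0009, 0, 0, 0],
  [-0.0018, 0, 0.0009, 0, 0, 0],
  [0, 0, 0, 0, 0, 0],
  [0, 0, 0, 0, 0, 0],
])

```text
time: 20.1
ee_pos: [0.4049, 0.121, 0.1361]
eef_rot: [0.075, 0.209, 0.88, -0.42]
wrist_force: [-1.1, 0.9, -0.9]
finger_gap: 0.0078
grip_force: 35.0
```

```bash
python3 chk.py
```

```text
t 20.1 F reader axes x,y,z [-1.4, 0.1, -0.9] plate y,z -0.7 -0.6 mom [ 0.96  0.12 -0.28] q [-0.83  0.73  0.05  1.91  0.53  1.28 -0.05]
plate centre rel mouth in target plate axes mm [14.3 -0.4  0.1] edge inside 35.7 tilt [0.001 0.002 0.002]
to home d_tool [-0.0056 -0.0004  0.0029] rv [0.0001 0.0015 0.0026] tcp [0.4096 0.1168 0.1363]
```

Emit:
servo_tool([
  [-0.0018, 0, 0.0009, 0, 0, 0],
  [-0.0018, 0, 0.0009, 0, 0, 0],
  [0, 0, 0, 0, 0, 0],
  [0, 0, 0, 0, 0, 0],
])

```text
time: 20.43
ee_pos: [0.4081, 0.1184, 0.1361]
eef_rot: [0.075, 0.209, 0.88, -0.42]
wrist_force: [-2.2, 2.1, 0.6]
finger_gap: 0.0073
grip_force: 35.0
```

```bash
python3 chk.py
```

```text
t 20.43 F reader axes x,y,z [-3.1, 0.3, 0.6] plate y,z 0.2 0.7 mom [ 1.03  0.29 -0.38] q [-0.83  0.73  0.05  1.91  0.54  1.27 -0.04]
plate centre rel mouth in target plate axes mm [10.2 -0.4  0.1] edge inside 39.8 tilt [0.001 0.001 0.002]
to home d_tool [-0.002  -0.0003  0.001 ] rv [0.0001 0.0015 0.0026] tcp [0.4096 0.1168 0.1363]
```

The force follows the spring (3 N at about 6 mm). I press on to the hard stop.

Emit:
servo_tool([
  [-0.0018, 0, 0.0009, 0, 0, 0],
  [-0.0009, 0, 0.00045, 0, 0, 0],
  [0, 0, 0, 0, 0, 0],
  [0, 0, 0, 0, 0, 0],
])

```text
time: 20.77
ee_pos: [0.4088, 0.118, 0.1358]
eef_rot: [0.074, 0.209, 0.88, -0.42]
wrist_force: [-9.6, 8.3, 2.6]
finger_gap: 0.0076
grip_force: 35.0
```

```bash
python3 chk.py
```

```text
t 20.77 F reader axes x,y,z [-12.6, 0.7, 2.6] plate y,z 1.4 2.3 mom [ 1.22  0.95 -1.5 ] q [-0.83  0.73  0.05  1.91  0.54  1.27 -0.04]
plate centre rel mouth in target plate axes mm [ 9.3 -0.7 -0.1] edge inside 40.7 tilt [ 0.001 -0.001  0.004]
to home d_tool [-0.0012 -0.0006  0.0005] rv [ 0.0006 -0.0005  0.0043] tcp [0.4096 0.1168 0.1363]
```

Emit:
servo_tool([
  [0, 0, 0, 0, 0, 0],
  [0, 0, 0, 0, 0, 0],
  [0, 0, 0, 0, 0, 0],
  [0, 0, 0, 0, 0, 0],
  [0, 0, 0, 0, 0, 0],
  [0, 0, 0, 0, 0, 0],
], newtons=45)

```text
time: 21.27
ee_pos: [0.4088, 0.1179, 0.1358]
eef_rot: [0.074, 0.209, 0.88, -0.42]
wrist_force: [-8.9, 8.8, 2.1]
finger_gap: 0.0075
grip_force: 45.0
```

```bash
python3 chk.py; python3 - <<'E'
from rel import *
im=[];f=lambda i,s:cv2.resize(i,None,fx=s,fy=s,interpolation=cv2.INTER_CUBIC)
for n,(x,y) in (("side",(150,180)),("top",(230,120))):
    p=env.camera(n); im.append(f(p["img"][y:y+133,x:x+133],3))
cv2.imwrite("pics/home.png",np.hstack(im))
E
```

```text
t 21.27 F reader axes x,y,z [-12.5, 1.5, 2.1] plate y,z 0.4 2.5 mom [ 1.26  1.07 -1.52] q [-0.83  0.73  0.05  1.91  0.54  1.27 -0.04]
plate centre rel mouth in target plate axes mm [ 9.3 -0.7 -0.1] edge inside 40.7 tilt [ 0.001 -0.     0.004]
to home d_tool [-0.0012 -0.0006  0.0005] rv [ 0.0006 -0.0004  0.0042] tcp [0.4096 0.1168 0.1363]
```

View pics/home.png

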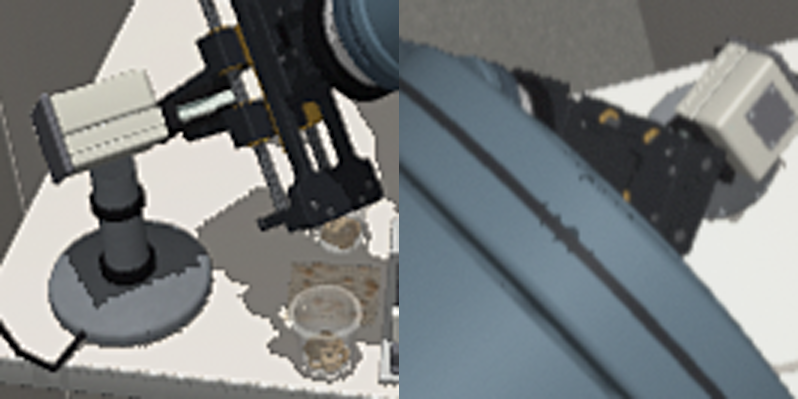

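```bash
python3 - <<'E'
from rel import *
p=env.camera("side"); x,y=190,195; k=10
i=cv2.resize(p["img"][y:y+50,x:x+70],None,fx=k,fy=k,interpolation=cv2.INTER_NEAREST)
c=M+Rt[:,0]*.0093
def dot(X,col):
    for u in (proj(p,np.array(X)@Rt.T+c)-[x,y]+.5)*k: cv2.circle(i,tuple(int(v) for v in u),4,col,-1)
dot([[.0017,s*.012,t*.03] for s in(-1,1) for t in(-1,1)],(0,255,0))   # bezel front
dot([[-.0093,s*.0055,t*.0245] for s in(-1,1) for t in(-1,1)],(255,255,0))
dot([[.0077,s,-.0069] for s in(-.0215,-.004,.004,.0215)],(0,0,255)) # finger front corner
dot([[.024,.004,.0225],[.05,.004,.0225],[.05,.004,-.0225]],(255,0,255))
cv2.imwrite("pics/gap.png",i)
s=env.get_state(); m=np.array(s["moment"])-[.81,-.06,-.01]; F=np.array(s["wrist_force"])-[.3,0,-.8]
print("hard F,M plate axes",(Rt.T@F).round(1),(Rt.T@m).round(2)); 
F=np.array([-2.2,2.1,.6])-[.3,0,-.8]; m=np.array([1.03,.29,-.38])-[.81,-.06,-.01]; print("spring",(Rt.T@F).round(1),(Rt.T@m).round(2))
E
```

```text
hard F,M plate axes [12.3  1.1  2.4] [ 0.33 -1.85 -0.23]
spring [3.3 0.9 1.1] [ 0.04 -0.55  0.03]
```

View pics/gap.png

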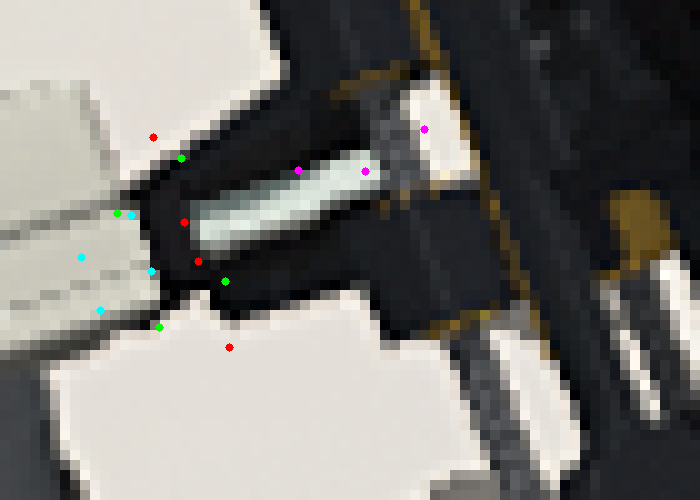

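Emit:
servo_tool([
  [-0.0005, 0, 0.00025, 0, 0, 0],
  [0, 0, 0, 0, 0, 0],
  [0, 0, 0, 0, 0, 0],
  [0, 0, 0, 0, 0, 0],
])

```text
time: 21.75
ee_pos: [0.4089, 0.1179, 0.1357]
eef_rot: [0.074, 0.209, 0.88, -0.42]
wrist_force: [-10.9, 9.5, 4.0]
finger_gap: 0.0076
grip_force: 45.0
```

```bash
python3 chk.py
```

```text
t 21.75 F reader axes x,y,z [-14.4, 0.8, 4.0] plate y,z 2.3 3.4 mom [ 1.29  1.17 -1.7 ] q [-0.83  0.73  0.05  1.91  0.54  1.27 -0.04]
plate centre rel mouth in target plate axes mm [ 9.2 -0.7 -0.1] edge inside 40.8 tilt [ 0.001 -0.001  0.004]
to home d_tool [-0.0011 -0.0007  0.0004] rv [ 0.0007 -0.001   0.0045] tcp [0.4096 0.1168 0.1363]
```

The position has stopped changing while the force rises, so the plate is against the hard stop. The crop shows a gap between fingers and bezel (~205,300). I hand in.

```bash
python3 -c "
from cell import env
print(env.hand_in())"
```

```text
the job is handed in; nothing more can be done
None
```

The middle-bay plate is in the code reader frosted end first and label side up, pressed against the stop with about 14 N and still gripped by its clear end; the job was handed in at about 22 s, and no verdict came back.

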